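# Tip the tray of offcuts into the scrap box

## Task

Clear the wood offcuts out of the hinged tipping tray: first slide the plywood scrap box across the bench, without ramming, until it sits fully flush against the face of the tray stand, then lift the tray by its ledge so that all four pieces slide out into the box. Lower the tray back to level without letting it slam, leave the box against the stand, and do not disturb the oil bottle.

Things in the scene. Friction and masses are not known exactly. Their poses are not given: they have to be found in the camera images.
- stand: Wooden tipping stand, fixed; place and yaw vary. Origin on the bench top, at the middle of the foot of its upright dock face. z up; y level, away from the scrap box, under the tray; x along the hinge. The dock face (y = 0, x from -100 to +100 mm, 62 mm high) looks to -y. Foot and tray rest reach to y = 125 mm; cheeks 130 mm high, 14 mm thick, stand at x = +-104 mm, y = 0 to 50 mm.
- dock (a point): The same point and axes as the stand's origin: foot of the dock face, middle.
- tray (a joint): Angle of the plywood tray (rad): 0 level, on a stop; grows as the ledge side is lifted, to 1.25 at most. Gravity closes it, lightly damped: it falls back when not held up. Lifting takes about 2 to 4 N at the ledge. The offcuts slide or topple out at different angles, mostly between 0.45 and 0.8 rad, by hidden friction.
- tray_hinge (a point): Middle of the tray's hinge line, which lies along the stand's x at y = 0, z = 108 mm in the stand's frame; axes as the stand. The tray is 182 mm long along the hinge; level, in the stand's frame, its floor (8 mm thick, top at z = 112 mm) runs from the open pouring edge at y = -30 mm to y = 156 mm, with walls 40 to 46 mm high on the other three sides.
- ledge (a point): Middle of the lower outer edge of the lifting ledge, a wooden strip 8 mm thick, 150 mm long along the hinge, that stands out 32 mm from the tray wall oppopoint the pouring edge. Level, the point is at x = 0, y = 188 mm, z = 104 mm in the stand's frame; it moves with the tray. Beneath the ledge is free space, 63 mm from its edge in to the stand.
- scrap_box: Loose open plywood box, 210 (x) by 170 (y) by 80 mm high, walls 6 mm, 0.4 to 0.85 kg, a wooden strip on each short side (to x = +-113 mm). Origin under its centre, z up. It starts 30 to 65 mm off the dock face, a little askew, its +y long side facing it. It slides at about 2 to 6 N. Flush against the stand its origin is at y = -85 mm in the stand's frame, under the pouring edge.
- box_face (a point): Foot of the scrap box's long side that faces the stand, middle; axes as the box.
- step_offcut: Pale wooden offcut with a step, 68x40x36 mm, lying in the tray. Origin at mid height.
- slot_offcut: Dark wooden offcut with a slot across its top, 70x42x32 mm, in the tray. Origin at mid height.
- finial: Rough-turned wooden finial with a waist, 42 mm across, 60 mm tall, standing in the tray. Origin at mid height.
- bar_offcut: Rectangular wooden bar end with rounded edges and a dowel showing in its ends, 73x36x30 mm, in the tray. Origin at mid height.
- oil_bottle: Brown oil bottle, 43 mm across, 92 mm tall, on the robot's side of the bench; to be left alone. Origin under its centre.

How it is judged:
By the outcome, as a careful person would: the job done as asked, in the order asked, and still so for the second after the job is handed in, with the robot touching nothing.
It also fails if it takes over 67 s, if anything falls off the work surface, if the arm or the gripper's body presses on something with over 40 N, if the wrist force passes 120 N, or if a joint passes its speed limit or range.

## Robot

A 7-joint arm with a two-finger parallel gripper is mounted at the origin on a cart in front of the work surface, level with it; the furniture and walls round the work are solid. World frame = base frame: x ahead of the robot, y to its left, z up, the work surface at z = 0. Lengths are in m, angles in rad, forces in N, time in s.
With the tool pointing down it reaches from about 0.4 to 0.85 m from the base axis. Payload 6.9 kg.
Tool frame: the origin (TCP) lies at the very end of the fingers, on their centre line; the grasp point (between the pads) lies 19 mm behind it; z points along the fingers, y is the line along which they close (so a half turn about z gives the same grasp; the last joint's range is limited). The gripper opens to 85 mm and grips with 20 to 120 N. Pads are 22 mm wide; open, the fingers measure 114 mm over their backs; the gripper's body (76 mm by 85 mm) begins 54 mm behind the grasp point. The pads swing forward as they close: fully open they stand 13 mm farther back than shut.
Start: joints at [-1.2, 0.507, -0.238, 1.5, 0.126, 1.149, -0.155], TCP at [0.164, 0.603, 0.231] pointing down, gripper open.
Joint ranges: [-3.08, 3.08], [-0.24, 2.05], [-1.43, 1.35], [0, 2.5], [-1.52, 4.66], [0.17, 1.96], [-2.89, 2.89]. Speed limits (rad/s): [2.39, 2.39, 3.14, 3.14, 3.14, 3.14, 3.14].

## Interface

Orientations are given as a unit quaternion [w, x, y, z].
In Python, from station import ctrl, eoat, grab_frame, camera_info gives the robot as it stands (ctrl), with the cameras as plain functions and the gripper (eoat). Calls block until the motion is done:
- ctrl.movep(position, orientation): joint-space move of the TCP to a pose.
- ctrl.movel(position, frame=None, max_speed=0.15): straight line of the TCP; frame=None keeps the orientation; max_speed is the mean speed in m/s.
- ctrl.set_joints(angles): joint-space move.
- eoat.ungrasp() and eoat.close_gripper(force=None): open the fingers fully, or close them until they stop; force is the grip in N (None keeps the last).
- ctrl.pause(seconds).
- ctrl.ik(position, orientation): joint angles nearest the present ones, or None.
- ctrl.get_state(): the state.
- grab_frame(name): name is "scene" or "top" or "wrist"; returns the picture (420x560x3 uint8, blue, green, red); there is no depth.
- camera_info(name): a dict with "mtx" (3x3 intrinsics, pixels), "R" (3x3) and "t" (3): a world point X has camera coordinates R X + t; the wrist camera has in their place "hand_eye" (4x4, takes a point from camera to tool coordinates, whose origin is the TCP and whose axes are the flange's). Camera axes: x right, y down, z forward; pixel columns grow to the right and rows downward; lengths in m; the calibration is good to about 2 mm. A picture is of the moment at which its call begins: read the wrist's pose just before it. camera_info takes no time and is no camera call.
A pose or a line that the arm cannot do raises ctrl.Unreachable and nothing moves.
- ctrl.close_job(): hands the job in; it is judged then, once.
The state is a dict: "time": time; "qpos": joint angles; "qd": joint speeds; "tau": joint torques, N m; "tcp_pos": TCP position; "eef_rot": TCP orientation; "contact_force": force on the tool from outside, world axes, zero at the start; "wrist_torque": the same for the moment, N m; "width": finger opening in m; "gripper_force": force on a finger pad.
Only numpy, scipy, OpenCV 4.12 (cv2) and the standard library are available. Lean on these libraries where they do the work, as an engineer would, in place of code of your own. Each camera call takes 0.05 s, during which the arm holds its last target. There are 200 camera calls.

## Working session

There is one attempt and no reset: what is moved stays moved. The work goes in short steps, each a Python script; the robot and the scene stay as the last script left them, time stands still between calls to the robot, and variables do not carry over. Pictures are saved under pics/ and viewed, at most 10 in all, crops included, and the job is handed in when it is done.

```bash
mkdir -p pics
python3 - <<'E'
from station import ctrl, eoat, grab_frame, camera_info
import cv2,numpy as np
for n in("scene","top"):
    cv2.imwrite(f"pics/{n}0.png",grab_frame(n)); 
    i=camera_info(n); print(n,i["mtx"].tolist(),np.round(-i["R"].T@i["t"],3),np.round(i["R"],3).tolist())
s=ctrl.get_state();print(s["time"],s["tcp_pos"],s["eef_rot"],s["contact_force"])
E
```

```text
scene [[472.5765887239348, 0.0, 289.6628833244483], [0.0, 472.5765887239348, 203.65765267935066], [0.0, 0.0, 1.0]] [ 0.216 -0.461  0.735] [[0.86, -0.51, -0.001], [-0.385, -0.648, -0.657], [0.334, 0.565, -0.754]]
top [[482.942914882002, 0.0, 271.8027497930513], [0.0, 482.942914882002, 209.78107918528804], [0.0, 0.0, 1.0]] [0.402 0.027 1.04 ] [[-0.005, -1.0, 0.031], [-0.996, 0.002, -0.089], [0.089, -0.031, -0.996]]
0.1 [0.16414166 0.60260136 0.23051255] [-8.97058295e-05  1.32514530e-01  9.91180741e-01 -7.93981879e-04] [-0.45652187  0.23182097 -0.48199356]
```

View pics/scene0.png

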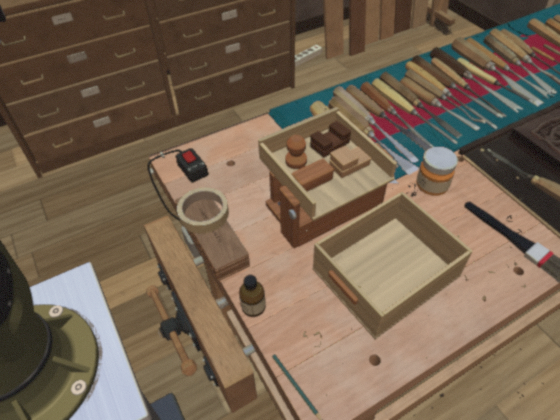

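View pics/top0.png

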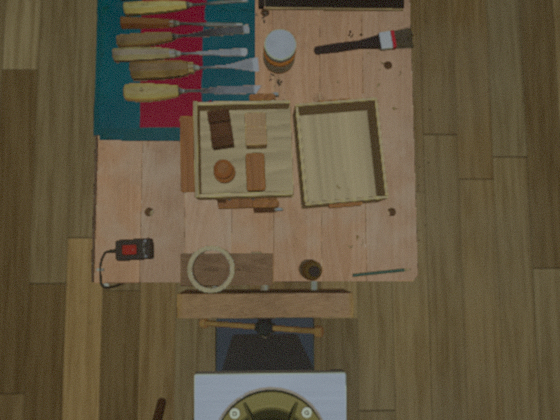

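The top view shows the tray at u 180–293, v 100–210 with its ledge on the left (+y world). The box is at u 295–385, v 98–208, and the bottle at (310, 270). Next I'll enlarge crops to read corners.

Run:
```python
import cv2
t=cv2.imread("pics/top0.png");cv2.imwrite("pics/topc.png",cv2.resize(t[85:220,170:400],None,fx=3.4,fy=3.4,interpolation=3))
t=cv2.imread("pics/scene0.png");cv2.imwrite("pics/scenec.png",cv2.resize(t[90:330,240:480],None,fx=2.5,fy=2.5,interpolation=3))
```

```text
(no output)
```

View pics/topc.png

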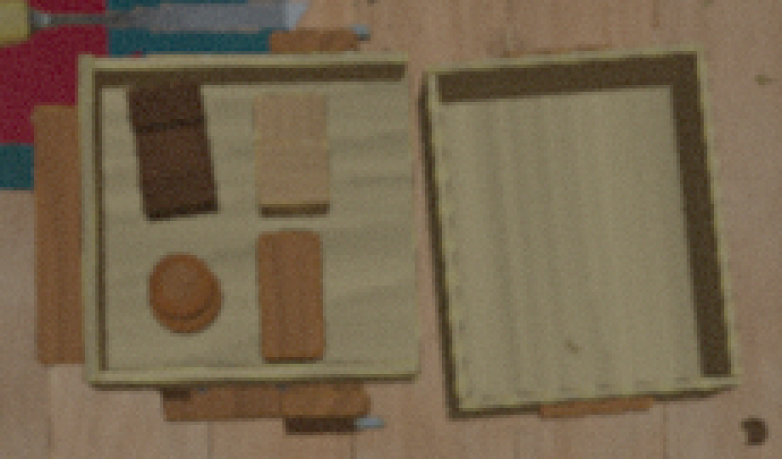

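View pics/scenec.png

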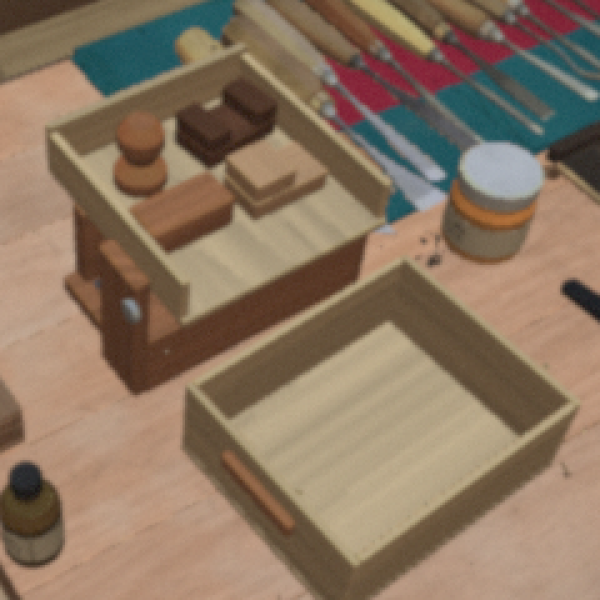

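Read-offs, in crop pixels:
- **Box rim, top view:** (428,72), (700,53), (738,380), (460,412).
- **Box rim, scene view:** (405,262), (578,405), (352,568), (187,390).
- **Tray wall corners, top view:** (83,58), (88,384), (416,380).
- **Tray wall corners, scene view:** (243,50), (50,130), (188,287), (390,185).
- **Ledge edge, top view:** (35,108) to (38,362).

Now I'll fit the poses, leaving the heights free.

```bash
cat > h.py <<'E'
from station import ctrl, eoat, grab_frame, camera_info
import numpy as np
from scipy.optimize import least_squares
from scipy.spatial.transform import Rotation as Ro
C={n:camera_info(n) for n in("scene","top")}
def proj(n,X):
    p=C[n]["mtx"]@(np.asarray(C[n]["R"])@X+C[n]["t"]);return p[:2]/p[2]
def px(n,u,v): return np.array([u/3.4+170,v/3.4+85]) if n=="top" else np.array([u/2.5+240,v/2.5+90])
def fit(obs,x0):
    # obs: (cam,u,v, f(h)->local xyz); params x,y,yaw,h...
    def r(p):
        c,s=np.cos(p[2]),np.sin(p[2]);o=[]
        for n,u,v,f in obs:
            l=f(p[3:]);o.append(proj(n,np.array([p[0]+c*l[0]-s*l[1],p[1]+s*l[0]+c*l[1],l[2]]))-px(n,u,v))
        return np.concatenate(o)
    q=least_squares(r,x0,loss="soft_l1");return q.x,r(q.x).reshape(-1,2)
E
python3 - <<'E'
from h import *
B=lambda sx,sy:(lambda h:(sx*.105,sy*.085,h[0]))
obs=[("top",428,72,B(1,1)),("top",700,53,B(1,-1)),("top",738,380,B(-1,-1)),("top",460,412,B(-1,1)),
("scene",405,262,B(1,1)),("scene",578,405,B(1,-1)),("scene",352,568,B(-1,-1)),("scene",187,390,B(-1,1))]
p,r=fit(obs,[.5,-.15,0,.08]);print("box",p.round(4));print(r.round(1).tolist())
T=lambda sx,y,i:(lambda h:(sx*.091,y,h[i]))
L=lambda sx:(lambda h:(sx*.075,.188,.112))
obs=[("top",83,58,T(1,.156,0)),("top",88,384,T(-1,.156,0)),("top",416,380,T(-1,-.03,1)),
("scene",243,50,T(1,.156,0)),("scene",50,130,T(-1,.156,0)),("scene",188,287,T(-1,-.03,1)),("scene",390,185,T(1,-.03,1)),
("top",35,108,L(1)),("top",38,362,L(-1))]
p,r=fit(obs,[.5,0,0,.15,.15]);print("stand",p.round(4));print(r.round(1).tolist())
E
```

```text
box [ 0.6076 -0.1437  0.0873  0.0726]
[[-1.6, -1.4], [0.0, -2.4], [0.3, 2.0], [-1.0, -0.0], [-0.5, -1.3], [1.1, 1.5], [0.4, 2.1], [-1.3, 0.0]]
stand [ 0.5981 -0.0127  0.0206  0.1465  0.1498]
[[-0.2, 0.1], [-0.6, 0.1], [3.2, -1.1], [0.6, -0.0], [-1.8, 0.2], [-1.4, 0.3], [3.3, 0.1], [-0.2, -0.9], [-0.4, 0.7]]
```

```bash
cat >> h.py <<'E'
S=np.array([.5981,-.0127]);YAW=.0206
def W(x,y,z):
    c,s=np.cos(YAW),np.sin(YAW);return np.array([S[0]+c*x-s*y,S[1]+s*x+c*y,z])
def Q(a,sg=1):
    "tool pitched a below horizontal, pointing to stand -y (a=pi/2: down); closing axis along stand x*sg"
    z=np.array([0,-np.cos(a),-np.sin(a)]);y=np.array([sg,0,0.]);m=np.stack([np.cross(y,z),y,z],1)
    q=(Ro.from_euler("z",YAW)*Ro.from_matrix(m)).as_quat();return q[[3,0,1,2]]
def hook(th,a,s=.02,d=.011,up=0.,out=0.):
    "TCP so that the ledge's outer lower edge rests on finger flank, s behind the tip, d off the axis"
    e=np.array([.188*np.cos(th)+.004*np.sin(th),.108+.188*np.sin(th)-.004*np.cos(th)])
    t=np.array([-np.cos(a),-np.sin(a)]);n=np.array([-np.sin(a),np.cos(a)])
    p=e+s*t-d*n+np.array([out,up]);return W(0,p[0],p[1])
E
python3 - <<'E'
from h import *
print("ctl frame",ctrl.get_state()["width"])
for sg in(1,-1):
    print("push",sg,[None if j is None else np.round(j,2).tolist() for j in(ctrl.ik(W(.004,y,.025),Q(np.pi/2,sg)) for y in(-.27,-.18))])
    for a in(0,.3,.5,.7,.9):
        print(sg,a,[None if j is None else np.round(j,2).tolist() for j in(ctrl.ik(hook(t,a),Q(a,sg)) for t in(0,.5,1.0))])
E
```

```text
ctl frame 0.08570591586557637
push 1 [[0.09, 0.85, 0.56, 1.6, -0.56, 0.86, 0.9], [0.07, 0.76, 0.34, 1.7, -0.35, 0.74, 0.6]]
1 0 [[-0.96, 1.35, 0.47, 1.22, 0.66, 1.74, -0.86], [-0.95, 1.21, 0.48, 1.32, 0.73, 1.74, -0.81], [-0.93, 1.08, 0.53, 1.46, 0.81, 1.66, -0.79]]
1 0.3 [[-0.94, 1.19, 0.45, 1.3, 0.55, 1.56, -0.83], [-0.94, 1.06, 0.47, 1.35, 0.61, 1.59, -0.76], [-0.92, 0.94, 0.53, 1.45, 0.66, 1.54, -0.7]]
1 0.5 [[-0.92, 1.09, 0.43, 1.36, 0.48, 1.43, -0.8], [-0.91, 0.96, 0.45, 1.38, 0.52, 1.49, -0.72], [-0.9, 0.85, 0.53, 1.45, 0.56, 1.46, -0.63]]
1 0.7 [[-0.88, 0.98, 0.4, 1.42, 0.4, 1.3, -0.75], [-0.87, 0.86, 0.43, 1.42, 0.43, 1.39, -0.67], [-0.84, 0.75, 0.49, 1.46, 0.47, 1.39, -0.57]]
1 0.9 [[-0.82, 0.88, 0.36, 1.49, 0.32, 1.18, -0.69], [-0.8, 0.76, 0.38, 1.46, 0.34, 1.29, -0.61], [-0.76, 0.66, 0.44, 1.47, 0.37, 1.33, -0.5]]
push -1 [[-0.13, 1.09, 1.15, 1.6, -1.06, 1.18, -1.86], [-0.29, 1.05, 1.15, 1.71, -1.06, 1.14, -1.93]]
-1 0 [[-0.83, 1.3, 0.18, 1.22, 0.84, 1.88, 2.14], [-0.8, 1.16, 0.15, 1.32, 0.91, 1.91, 2.18], [-0.73, 1.02, 0.12, 1.45, 0.99, 1.89, 2.18]]
-1 0.3 [[-0.82, 1.15, 0.17, 1.3, 0.72, 1.67, 2.17], [-0.82, 1.02, 0.21, 1.35, 0.74, 1.7, 2.26], [-0.75, 0.89, 0.19, 1.45, 0.83, 1.69, 2.29]]
-1 0.5 [[-0.65, 1.04, -0.12, 1.36, 0.81, 1.66, 2.07], [-0.82, 0.93, 0.26, 1.38, 0.63, 1.56, 2.32], [-0.75, 0.8, 0.23, 1.45, 0.71, 1.57, 2.37]]
-1 0.7 [[-0.41, 0.99, -0.53, 1.42, 0.94, 1.69, 1.94], [-0.36, 0.88, -0.58, 1.41, 0.93, 1.79, 2.03], [-0.25, 0.76, -0.62, 1.45, 0.95, 1.81, 2.13]]
-1 0.9 [[-0.35, 0.89, -0.52, 1.48, 0.85, 1.5, 2.0], [-0.3, 0.78, -0.56, 1.45, 0.83, 1.61, 2.1], [-0.2, 0.67, -0.58, 1.47, 0.82, 1.64, 2.22]]
```

Run:
```python
from h import *
s=ctrl.get_state();p=s["tcp_pos"]
ctrl.movel([p[0],p[1],.33],max_speed=.25)
q=Q(np.pi/2,1)
ctrl.movep(W(.006,-.275,.33),q)
ctrl.movel(W(.006,-.275,.03),max_speed=.2)
ctrl.pause(.2)
s=ctrl.get_state();f0=s["contact_force"];print(s["time"],f0.round(2),s["tcp_pos"].round(4),W(.006,-.275,.03).round(4))
y=-.275;L=[]
while y<-.195:
    y+=.005;ctrl.movel(W(.006,y,.03),max_speed=.04)
    s=ctrl.get_state();f=s["contact_force"]-f0;L.append((round(y,4),f.round(1).tolist(),s["wrist_torque"].round(2).tolist()))
    if f[1]<-9:break
for l in L:print(*l)
print(s["time"])
cv=__import__("cv2");cv.imwrite("pics/top1.png",grab_frame("top"))
```

```text
5.9583 [ 0.31 -0.35 -1.21] [ 0.6101 -0.2877  0.0308] [ 0.6098 -0.2875  0.03  ]
-0.27 [0.4, -0.5, 0.8] [0.02, -0.06, 0.0]
-0.265 [0.4, -0.7, 0.8] [-0.05, 0.0, 0.01]
-0.26 [-0.5, -0.1, 1.2] [-0.0, 0.03, -0.01]
-0.255 [-0.9, 0.8, 1.2] [0.03, 0.06, -0.03]
-0.25 [-0.3, 0.4, 1.6] [-0.01, 0.01, 0.01]
-0.245 [-0.2, 0.6, 1.4] [-0.0, 0.06, 0.02]
-0.24 [0.1, -0.1, 1.8] [-0.04, 0.06, -0.04]
-0.235 [0.5, 1.0, 1.5] [-0.03, 0.06, 0.02]
-0.23 [-1.1, 0.4, 1.1] [-0.12, 0.06, -0.03]
-0.225 [-2.3, -1.8, 2.0] [-0.49, 0.33, 0.13]
-0.22 [-1.8, -1.0, 2.6] [-0.47, 0.32, 0.18]
-0.215 [-1.9, -1.9, 1.5] [-0.39, 0.32, 0.09]
-0.21 [-1.4, -1.8, 2.3] [-0.37, 0.26, 0.11]
-0.205 [-1.4, -2.4, 2.1] [-0.37, 0.24, 0.02]
-0.2 [-0.6, -0.4, 2.1] [-0.26, 0.04, -0.05]
-0.195 [-1.1, -0.9, 2.2] [-0.28, -0.02, -0.02]
10.3583
```

Run:
```python
from h import *
import cv2
y=-.195;L=[];f0=np.array([.3,-.35,0])
while y<-.165:
    y+=.002;ctrl.movel(W(.006,y,.03),max_speed=.025)
    s=ctrl.get_state();f=s["contact_force"]-f0;L.append((round(y,4),f.round(1).tolist(),s["wrist_torque"].round(2).tolist()))
    if f[1]<-9:break
for l in L:print(*l)
print(s["time"],s["tcp_pos"].round(4))
t=grab_frame("top");u=grab_frame("scene")
cv2.imwrite("pics/c2.png",np.hstack([cv2.resize(t[85:225,230:400],None,fx=2.35,fy=2.35,interpolation=3),cv2.resize(u[150:305,270:455],(399,329),interpolation=3)]))
```

```text
-0.193 [-0.1, -1.7, -0.4] [-0.39, -0.09, -0.05]
-0.191 [-0.9, -2.3, -0.3] [-0.51, -0.0, -0.06]
-0.189 [-0.2, -2.9, -1.1] [-0.56, 0.11, -0.07]
-0.187 [-0.8, -1.5, -1.2] [-0.53, 0.08, -0.03]
-0.185 [-0.8, -2.9, 0.3] [-0.52, 0.09, -0.05]
-0.183 [0.5, -2.9, -0.4] [-0.54, 0.11, -0.02]
-0.181 [-1.6, -2.1, -0.4] [-0.54, 0.07, -0.08]
-0.179 [0.4, -6.1, -2.5] [-1.06, -0.19, 0.28]
-0.177 [1.5, -10.3, -1.4] [-1.78, -0.36, 0.45]
12.6583 [ 0.6085 -0.1923  0.0307]
```

View pics/c2.png

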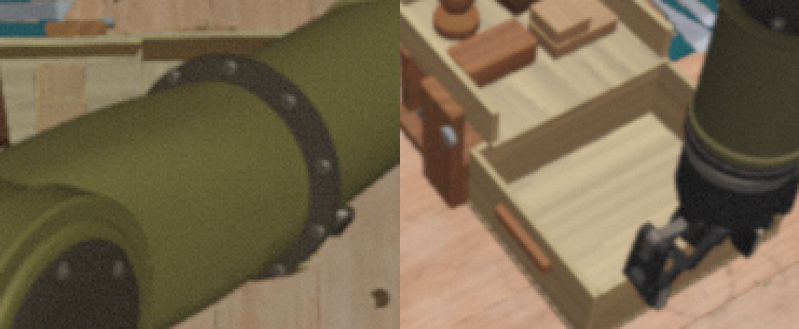

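The scene half shows the box against the stand, its near corner at about (480,150) in the montage, touching the cheek. I'll press once more gently, back off and verify with a clear view.

Run:
```python
from h import *
import cv2
y=-.177
for i in range(3):
    y+=.001;ctrl.movel(W(.006,y,.03),max_speed=.02);s=ctrl.get_state();print(s["contact_force"].round(1),s["wrist_torque"].round(2))
    if s["contact_force"][1]<-15:break
ctrl.movel(W(.006,-.215,.03),max_speed=.1)
ctrl.movel(W(.006,-.25,.36),max_speed=.3)
ctrl.movep(W(-.05,.30,.36),Q(1.2,1))
s=ctrl.get_state();print(s["time"],s["tcp_pos"].round(3))
t=grab_frame("top");u=grab_frame("scene")
cv2.imwrite("pics/c3.png",np.hstack([cv2.resize(t[85:225,230:400],None,fx=2.35,fy=2.35,interpolation=3),cv2.resize(u[150:305,270:455],(399,329),interpolation=3)]))
cv2.imwrite("pics/t3.png",t)
```

```text
[  2.  -12.8  -1.5] [-2.21 -0.46  0.55]
[  3.3 -13.1  -1.5] [-2.56 -0.54  0.63]
[  3.1 -15.9  -1.6] [-2.91 -0.63  0.7 ]
17.3417 [0.542 0.285 0.36 ]
```

View pics/c3.png

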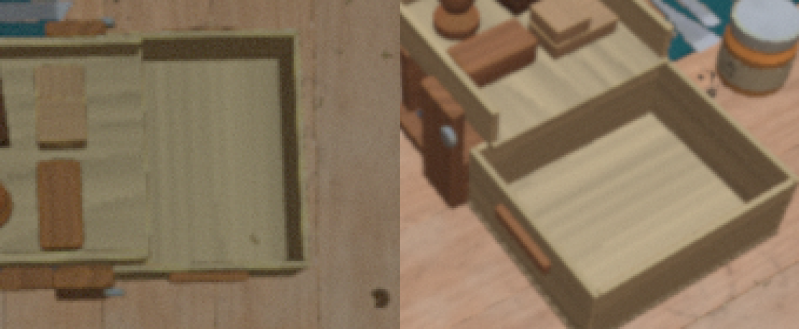

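The box's far edge runs (297,32)–(305,270) and the tray's pouring edge (140,40)–(148,262). They are parallel, so the box is flush, and it is centred too. Now I'll hook under the ledge.

Run:
```python
from h import *
import cv2
eoat.close_gripper(40)
a=.5;q=Q(a)
p=hook(0,a,s=.028,up=-.03,out=.1)
ctrl.movep([p[0],p[1],.26],q)
ctrl.movel(p,max_speed=.2)
ctrl.movel(hook(0,a,s=.028,up=-.03),max_speed=.1)
ctrl.pause(.2);s=ctrl.get_state();f0=s["contact_force"];print(s["time"],f0.round(1),s["width"])
for up in(-.015,-.01,-.005,-.002,0,.003):
    ctrl.movel(hook(0,a,s=.028,up=up),max_speed=.05);print(up,(ctrl.get_state()["contact_force"]-f0).round(1))
for th in(.08,.16,.24):
    ctrl.movel(hook(th,a,s=.028),max_speed=.06);s=ctrl.get_state();print(th,(s["contact_force"]-f0).round(1),s["time"])
t=grab_frame("top");u=grab_frame("scene")
cv2.imwrite("pics/c4.png",np.hstack([t[60:320,100:400],u[60:320,220:500]]))
```

```text
21.3583 [ 0.4 -0.3  0.4] -0.0003995152858901867
-0.015 [0.4 0.2 0.5]
-0.01 [-0.5 -0.  -0.4]
-0.005 [ 0.2  0.1 -1.2]
-0.002 [ 0.1  0.6 -1. ]
0 [-0.5 -0.8 -3.5]
0.003 [-1.5  0.2 -3.1]
0.08 [-0.9  0.7 -3.3] 23.4083
0.16 [-0.6  0.4 -2.5] 23.8083
0.24 [ 0.4  1.1 -3.8] 24.2083
```

View pics/c4.png

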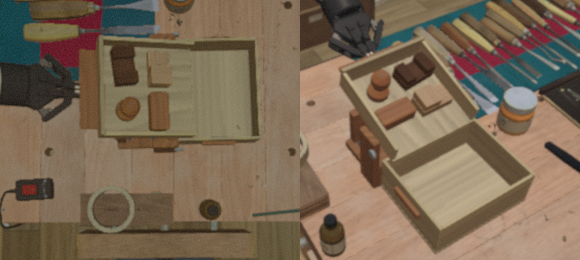

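The tray is lifted with the fingers under the ledge at (80,90) of the left half. I'll continue slowly.

Run:
```python
from h import *
import cv2
fr=[]
def A(t): return max(.5,t+.05)
for th in list(np.arange(.29,.4,.05))+list(np.arange(.42,.87,.03)):
    ctrl.movel(hook(th,A(th),s=.028),Q(A(th)),max_speed=.04);s=ctrl.get_state();print(round(th,2),s["contact_force"].round(1),round(s["time"],1))
    if th>.42:ctrl.pause(.2)
    if th>.5:fr.append(grab_frame("scene")[60:320,220:500])
cv2.imwrite("pics/c5.png",np.hstack([fr[5],fr[-1]]))
```

```text
0.29 [ 1.1 -0.9 -3. ] 24.7
0.34 [ 1.  -0.2 -3.4] 25.1
0.39 [ 1.1 -0.7 -3.3] 25.5
0.42 [ 0.6  0.2 -2.3] 25.8
0.45 [-0.   0.1 -2.2] 26.0
0.48 [-0.8  0.3 -1.9] 26.5
0.51 [ 0.2  2.  -3. ] 27.0
0.54 [ 0.7  1.7 -1.8] 27.5
0.57 [ 0.4  1.5 -2.2] 28.0
0.6 [ 0.5  1.5 -1. ] 28.6
0.63 [ 0.3  1.3 -1.1] 29.1
0.66 [ 0.6  1.  -1. ] 29.6
0.69 [-0.5  1.6 -0.2] 30.1
0.72 [-0.4  0.3 -1.3] 30.7
0.75 [-0.7  0.7 -1.8] 31.2
0.78 [-0.2  0.6 -1.6] 31.7
0.81 [-0.1  1.  -1.2] 32.2
0.84 [ 0.5  1.4 -1.2] 32.8
0.87 [-0.   1.  -0.3] 33.3
```

View pics/c5.png

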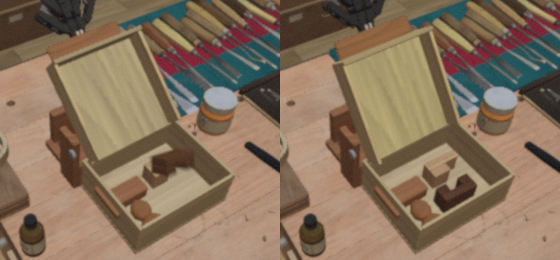

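The right frame shows all four pieces in the box and the tray empty. I'll lower it the same way and withdraw.

Run:
```python
from h import *
import cv2
def A(t): return max(.5,t+.05)
for th in np.linspace(.87,0,22)[1:]:
    ctrl.movel(hook(th,A(th),s=.028),Q(A(th)),max_speed=.05 if th>.15 else .03)
s=ctrl.get_state();print(s["contact_force"].round(1),s["time"])
for up in(-.002,-.004,-.007,-.03):
    ctrl.movel(hook(0,.5,s=.028,up=up),max_speed=.02);print(up,ctrl.get_state()["contact_force"].round(1))
ctrl.movel(hook(0,.5,s=.028,up=-.03,out=.1),max_speed=.12)
p=hook(0,.5,s=.028,out=.12);ctrl.movel([p[0],p[1],.26],max_speed=.2)
print(ctrl.get_state()["time"])
t=grab_frame("top");u=grab_frame("scene")
cv2.imwrite("pics/c6.png",np.hstack([cv2.resize(t[85:225,230:400],None,fx=2.35,fy=2.35,interpolation=3),cv2.resize(u[100:305,230:455],(361,329),interpolation=3)]))
```

```text
[-0.9  0.7 -2.2] 40.1583
-0.002 [-0.8  0.6 -0.1]
-0.004 [-0.3  0.9  0.4]
-0.007 [ 0.3  0.5 -0.5]
-0.03 [0.5 0.1 0.2]
44.4417
```

View pics/c6.png

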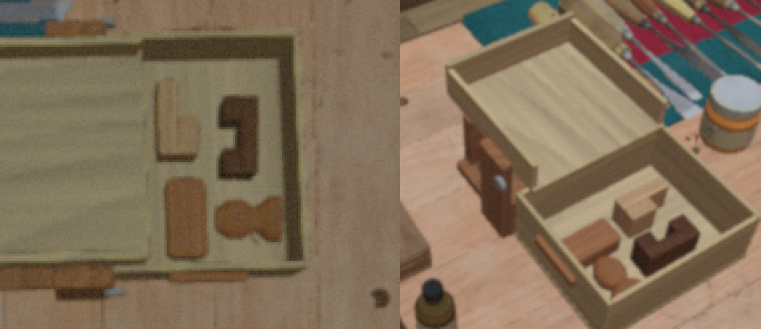

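The tray is level and empty. The box's far edge is still at (297,32)–(305,270), and all four pieces are inside it. Handing in.

```bash
python3 -c "
from station import ctrl, eoat, grab_frame, camera_info
print(ctrl.close_job())"
```

```text
the job is handed in; nothing more can be done
None
```

The job is handed in at about 44 s: the box is flush against the stand, all four offcuts are in it, the tray was lowered gently to level, and the oil bottle was not touched.

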